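# Clean the crumb gap of the hob

## Task

The jar is standing over the crumb gap of the hob: lift it off and set it down upright, wholly on the round cork trivet. Then take the green gap cleaner from its white rest and draw its tip along the bottom of the gap from the orange mark to the blue mark in one slow, gentle stroke, about 3 centimetres a second, without lifting it out on the way. Finally lay the cleaner back in both slots of its rest as it was, and leave everything else where it stands.

Things in the scene. Friction and masses are not known exactly. Their poses are not given: they have to be found in the camera images.
- hob: Portable induction hob, fixed, 360 (x) x 290 (y) x 60 mm; origin at the centre of its underside, +x roughly away from the robot. Flat top at z = 60 mm: steel control strip on the robot's side, black glass beyond; between them a straight open gap with upright walls runs the whole width along y, centred at x = -80 mm, 14 mm wide, 7 mm deep (tan floor at z = 53 mm).
- hob_start (a point): On the floor of the gap (7 mm below the hob's top), on its centre line, beside the orange mark; the start of the stroke. The mark is painted on the steel strip, towards the robot from the gap.
- hob_end (a point): The same beside the blue mark, 200 mm from the orange one along the hob's -y; the end of the stroke.
- jar: Amber glass jar with red lid, 56 mm across, 110 mm high, upright, about 0.3 kg, standing on the hob over the gap between the marks; origin at the centre of its underside.
- trivet: Round cork trivet, 120 mm across, 10 mm thick, fixed on the worktop to one side of the hob; origin at the centre of its underside.
- rest: White tool rest, fixed beside the hob: base 110 x 60 x 8 mm, origin at the centre of its underside. Posts 8 mm thick at x = -42 and +42 mm, each with an upward-open slot 20 mm wide, floor at z = 75 mm, flaring above z = 92 mm to about 40 mm wide at the top, z = 106 mm. The handle lies in both slots along x, the tip hanging beyond the +x end. 76 mm free between the posts for the fingers.
- cleaner: Gap cleaner, 70 g, in the rest at first: green and black handle 120 x 16 x 20 mm (x, y, z), origin at the handle's centre, in the rest 85 mm above the rest's origin, axes parallel to the rest's. A 6 mm steel rod runs from the handle's +x end to x = 85 mm and bends straight down (-z). Grip the middle of the handle from above, fingers closing along y.
- cleaner_tip (a point): Lowest point of the 8 mm steel ball at the end of the cleaner's rod; in the cleaner's frame at x = 85, y = 0, z = -60 mm.
- pan: Bystander, leave alone: dark steel frying pan, rim 150 mm across, 40 mm high, on the hob's glass, its black handle 135 mm long pointing roughly away from the robot; origin at the centre of its underside.
- mug: Bystander, leave alone: blue mug, 80 mm across, 90 mm high; origin at the centre of its underside.
- bottle: Bystander, leave alone: green glass bottle, 64 mm across, 190 mm high; origin at the centre of its underside.
- can: Bystander, leave alone: food can with red label, 70 mm across, 100 mm high; origin at the centre of its underside.
- mill: Bystander, leave alone: dark wooden pepper mill, 56 mm across, 150 mm high; origin at the centre of its underside.
- spatula: Bystander, leave alone: spatula lying flat, 240 mm long; origin near its middle.
- bowl: Bystander, leave alone: white bowl, 120 mm across, 55 mm high; origin at the centre of its underside.
There are look-alikes about, which are no part of the job. Of the things that look like the cleaner, the larger one is meant.

How it is judged:
By the outcome, as a careful person would: the job done as asked, in the order asked, and still so for the second after the job is handed in, with the robot touching nothing.
It also fails if it takes over 72 s, if anything falls off the work surface, if the arm or the gripper's body presses on something with over 40 N, if the wrist force passes 120 N, or if a joint passes its speed limit or range.

## Robot

A 6-joint arm with a two-finger parallel gripper is mounted at the origin on the work surface. World frame = base frame: x ahead of the robot, y to its left, z up, the work surface at z = 0. Lengths are in mm, angles in rad, forces in N, time in s.
With the tool pointing down it reaches from about 425 to 925 mm from the base axis. Payload 12.5 kg.
Tool frame: the origin (TCP) lies at the very end of the fingers, on their centre line; the grasp point (between the pads) lies 19 mm behind it; z points along the fingers, y is the direction in which the jaws open and shut (so a half turn about z gives the same grasp; the last joint's range is limited). The gripper opens to 85 mm and grips with 20 to 120 N. Pads are 22 mm wide; open, the fingers measure 114 mm over their backs; the gripper's body (76 mm by 85 mm) begins 54 mm behind the grasp point. The pads swing forward as they close: fully open they stand 13 mm farther back than shut.
Start: joints at [-1.376, 0.491, 1.559, -0, 1.092, -0.106], TCP at [185.2, -596.947, 231.327] pointing down, gripper open.
Joint ranges: [-3.1, 3.1], [-0.84, 2.19], [0.05, 2.79], [-1.13, 4.28], [0.06, 2.93], [-2.69, 2.69]. Speed limits (rad/s): [2.22, 2.22, 2.79, 3.14, 3.14, 3.14].

## Interface

Orientations are given as a rotation vector (axis times angle).
In Python, from plant import arm gives the robot as it stands.
- The arm moves only by the tool move_arm, never from a script. Its argument "targets" is a list that holds one entry, the list of rows, each a list of 7 numbers: the turn, a rotation vector about the world's x, y, z in rad, then the shift along the world's x, y, z in cm, then the closure, from -1 (fully open) to 1 (shut). A call has 1 to 5 rows; each row shifts and turns the commanded pose from where the row before left it; what a row does not reach is not made up. A row lasts 1/12 s, in which the tool goes at most 41.7 mm and 7.16 degrees, less where a joint would pass 70% of its speed; a pose out of reach is approached as far as the arm can. A call with a gripper value outside its range is refused whole. The fingers move at their own pace and stop on an object; "newtons" is the grip in N (left out, the last holds). Time passes only in rows, so rows that do not move let the fingers close. It gives the time, the measured TCP pose, the force and the opening at its end, in the units of the state.
- arm.get_obs(): the state, without advancing time (a new reading comes with each control period).
- arm.read_camera(name): name is "side" or "top"; returns (picture, depth): 400x640x3 uint8, blue, green, red; 400x640 float32, mm along the optical axis (not along the pixel's ray), 0 where there is no reading.
- arm.camera_info(name): a dict with "fov_y" (degrees; the focal length in pixels is half the picture's height over the tangent of half this angle, whatever the lens; pixels are square), "cx", "cy" (the principal point, pixels), "xyz" and "orientation" of the camera in the world. Camera axes: x right, y up, looking along -z (the intrinsics and any distortion apply to the point x, -y, -z); pixel columns grow to the right and rows downward; lengths in mm; the calibration is good to about 2 mm. A picture is of the moment at which its call begins. camera_info takes no time and is no camera call.
- arm.hand_in(): hands the job in, once; it reports no verdict.
The state is a dict: "time": time; "joint_pos": joint angles; "dq": joint speeds; "effort": joint torques, N m; "position": TCP position; "tool_rot": TCP orientation; "contact_force": force on the tool from outside, world axes, zero at the start; "moment": the same for the moment, N m; "opening": finger opening in mm.
Only numpy, scipy, OpenCV 4.12 (cv2) and the standard library are available. Lean on these libraries where they do the work, as an engineer would, in place of code of your own. Each camera call takes 0.05 s, during which the arm holds its last target. There are 200 camera calls.

## Working session

There is one attempt and no reset: what is moved stays moved. The work goes in short steps, Python scripts to look and compute and a tool call to move; the robot and the scene stay as the last step left them, time stands still between calls to the robot, and variables do not carry over. Pictures are saved under pics/ and viewed, about 8 in all and at most 12, crops included, and the job is handed in when it is done.

Besides the shell and the picture viewer there is one more tool, called after "Emit:" as name(argument=value, ...), one argument or row to a line, values as JSON. move_arm: Moves the arm, as the interface text tells. Its arguments: {"type":"object","properties":{"targets":{"type":"array","items":{"type":"array","items":{"type":"array","items":{"type":"number"}}}},"newtons":{"type":"number"}},"required":["targets"]}

```bash
ls; mkdir -p pics
python3 - <<'E'
from plant import arm
import cv2,numpy as np
for n in("side","top"):
    p,d=arm.read_camera(n); cv2.imwrite(f"pics/{n}0.png",p); np.save(f"pics/{n}0.npy",d); print(arm.camera_info(n), (d>0).mean())
print(arm.get_obs())
E
```

```text
pics
{'fov_y': 42.171468023745035, 'cx': 314.64490387913156, 'cy': 203.05694699015623, 'xyz': array([  262.82727057, -1134.67351529,  1463.17601428]), 'orientation': array([ 0.70658098, -0.07727447, -0.24128398])} 0.99590625
{'fov_y': 54.65985482857453, 'cx': 318.5289397355426, 'cy': 205.5791659287687, 'xyz': array([ 418.96309646,    7.83923343, 1378.34784157]), 'orientation': array([ 0.06468762, -0.07110573, -1.57623087])} 0.9958515625
{'time': 0.1, 'joint_pos': array([-1.37561881e+00,  4.91524256e-01,  1.55938818e+00, -1.08306703e-05,
        1.09170878e+00, -1.05572189e-01]), 'dq': array([-4.28069596e-04, -1.72848042e-03, -1.74390762e-03,  7.20499655e-04,
        1.14005525e-03,  3.33295710e-05]), 'effort': array([ 4.11811896e-03, -6.19446659e+01, -2.62026697e+01, -3.91318679e-05,
        2.88067895e-03,  1.56572048e-05]), 'position': array([ 185.14470369, -596.73842859,  230.77077281]), 'tool_rot': array([-3.10512306e+00, -4.70492013e-01,  8.74117124e-05]), 'contact_force': array([ 4.26703442e-04, -1.56616249e-01,  6.47643914e-01]), 'moment': array([-0.03213817, -0.01093275, -0.00237858]), 'opening': 85.3414273094854}
```

View pics/top0.png

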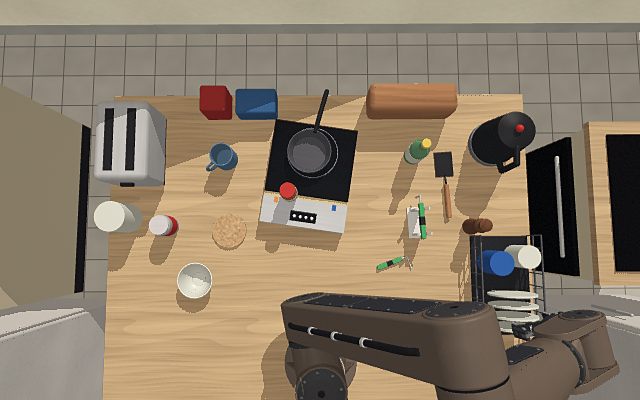

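View pics/side0.png

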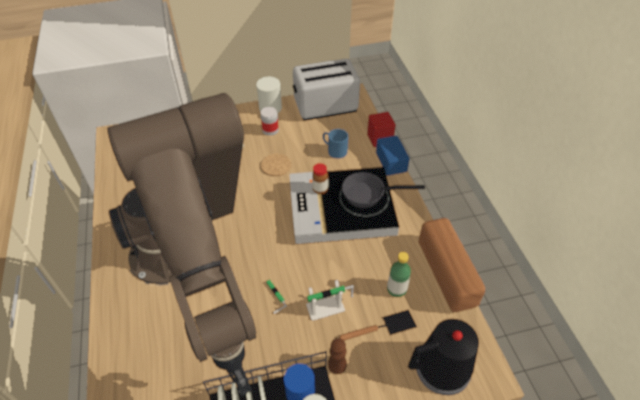

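The top view shows the hob around (310,175), the jar's red lid at (288,190), the trivet at (229,231) and the rest with the cleaner at (420,220). Things that could be mistaken:
- **Cleaner:** the one in the rest at (421,220), or the smaller loose one at (390,263). I choose the larger one, in the rest.
- **Jar:** the amber one on the hob at (288,190), or the can at (163,226).
- **Round tan thing:** only the trivet at (229,231). The bowl is at (194,280).

Next, close crops and measurements.

```bash
cat > h.py <<'E'
import numpy as np,cv2
from scipy.spatial.transform import Rotation as R
from plant import arm
def cam(n):
    c=arm.camera_info(n); return c,200/np.tan(np.radians(c['fov_y']/2)),R.from_rotvec(c['orientation']).as_matrix(),np.array(c['xyz'])
def rays(n,uv):
    c,f,M,o=cam(n); uv=np.atleast_2d(np.asarray(uv,float))
    v=np.c_[(uv[:,0]-c['cx'])/f,-(uv[:,1]-c['cy'])/f,-np.ones(len(uv))]
    return o,v@M.T
def plane(n,uv,z):
    o,v=rays(n,uv); return o+v*((z-o[2])/v[:,2])[:,None]
def cloud(n,d):
    vv,uu=np.mgrid[:400,:640]; o,v=rays(n,np.c_[uu.ravel(),vv.ravel()])
    return (o+v*d.reshape(-1,1)).reshape(400,640,3)
def proj(n,P):
    c,f,M,o=cam(n); q=(np.atleast_2d(P)-o)@M; return np.c_[c['cx']-f*q[:,0]/q[:,2],c['cy']+f*q[:,1]/q[:,2]]
def tri(a,b):
    o1,v1=rays('top',a);o2,v2=rays('side',b);v1=v1[0];v2=v2[0]
    s=np.linalg.lstsq(np.c_[v1,-v2],o2-o1,rcond=None)[0];p,q=o1+s[0]*v1,o2+s[1]*v2
    return (p+q)/2,np.linalg.norm(p-q)
E
python3 - <<'E'
from h import *
t=cv2.imread('pics/top0.png');s=cv2.imread('pics/side0.png');d=np.load('pics/top0.npy');P=cloud('top',d)
z=lambda i,x0,x1,y0,y1,w,h:cv2.resize(i[y0:y1,x0:x1],(w,h),interpolation=cv2.INTER_CUBIC)
a=z(t,255,360,115,240,336,400);b=z(t,370,440,185,280,295,400);cc=z(s,260,360,270,330,400,240)
im=np.zeros((400+200,640,3),np.uint8);im[:400,:336]=a;im[:400,340:635]=b;im[400:,:333]=cv2.resize(cc,(333,200));im[400:,340:606]=z(s,285,365,160,220,266,200)
cv2.imwrite('pics/crop1.png',im)
Z=P[...,2]
print('table',np.median(Z[290:310,200:280]))
hsv=cv2.cvtColor(t,cv2.COLOR_BGR2HSV)
def comp(m,box,nm):
    x0,x1,y0,y1=box;k=np.zeros((400,640),bool);k[y0:y1,x0:x1]=m[y0:y1,x0:x1]
    v,u=np.nonzero(k)
    print(nm,len(u),'px',u.mean().round(1),v.mean().round(1),'xyz',np.median(P[k],0).round(1),'mean',P[k].mean(0).round(1),'minmax',P[k].min(0).round(),P[k].max(0).round());return k
H,S,V=cv2.split(hsv)
comp((Z>150)&((H<8)|(H>172))&(S>120),(270,305,175,205),'lid')
comp((Z>5)&(Z<14),(205,250,208,255),'trivet')
comp((H>45)&(H<85)&(S>90),(405,435,190,245),'greenH')
comp((Z>60)&(Z<115),(405,435,185,245),'restupper')
comp((H>90)&(H<130)&(S>120),(325,342,200,215),'blue')
comp((H>5)&(H<20)&(S>170)&(Z<80),(265,285,190,210),'orange')
k=(Z>52)&(Z<68);k[:110]=0;k[240:]=0;k[:,:255]=0;k[:,365:]=0
r=cv2.minAreaRect(P[k][:,:2].astype(np.float32));print('hob rect',r, np.median(Z[k]))
E
```

```text
table -0.5672584191739816
lid 199 px 287.0 189.8 xyz [573.7 101.3 169.2] mean [574.3 101.4 168.8] minmax [551.  79. 151.] [599. 127. 176.]
trivet 823 px 228.3 230.5 xyz [452.6 321.1   9.1] mean [451.2 320.8   9.1] minmax [368. 248.   5.] [531. 402.  14.]
greenH 148 px 421.9 220.4 xyz [ 463.5 -340.7   93.2] mean [ 478.1 -338.8  101.6] minmax [ 419. -352.   81.] [ 537.    8. 1378.]
restupper 288 px 421.9 219.3 xyz [ 481.6 -340.5   93.4] mean [ 482.3 -341.6   92.5] minmax [ 420. -370.   63.] [ 565. -316.  111.]
blue 26 px 334.3 206.5 xyz [527.8 -50.8  59.8] mean [529.5 -51.7  59.9] minmax [518. -72.  55.] [552. -44.  66.]
orange 17 px 275.6 199.1 xyz [556.7 148.   59.5] mean [556.5 148.9  59.8] minmax [550. 144.  55.] [564. 154.  64.]
hob rect ((654.9696655273438, 69.71371459960938), (363.1020812988281, 380.0420837402344), 81.26435852050781) 59.73294140381586
```

View pics/crop1.png

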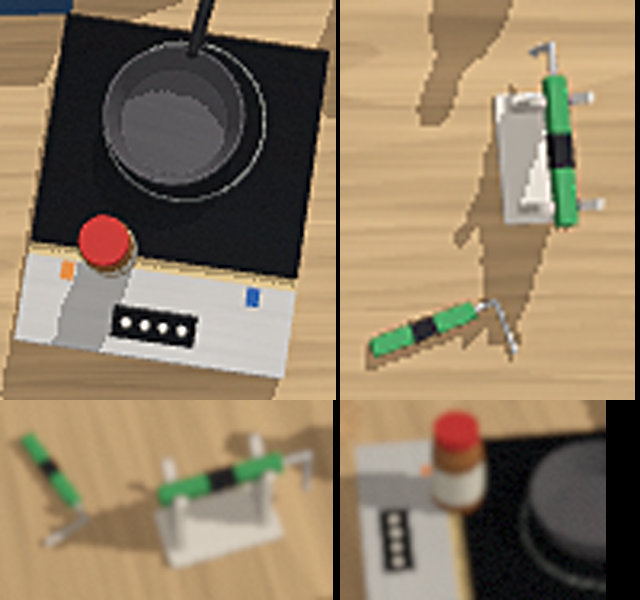

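The crop confirms it. The larger cleaner lies in the rest with its tip toward world +x, at crop (540,50). The jar's lid is at crop (105,240), the orange mark at (67,270) and the blue mark at (252,297), with the tan gap running between them. Next, precise fits.

Run:
```python
from h import *
def edge_line(n,img,d,z,sgn):
    pass
for n in('top','side'):
    t=cv2.imread(f'pics/{n}0.png');d=np.load(f'pics/{n}0.npy');P=cloud(n,d);Z=P[...,2]
    H,S,V=cv2.split(cv2.cvtColor(t,cv2.COLOR_BGR2HSV));X,Y=P[...,0],P[...,1]
    near=lambda x,y,r:np.hypot(X-x,Y-y)<r
    vv,uu=np.mgrid[:400,:640]
    uv=lambda k:np.c_[uu[k],vv[k]]
    k=near(574,101,60)&(Z>164)&((H<10)|(H>170))&(S>110); c=plane(n,uv(k),170)[:,:2].astype(np.float32)
    print(n,'lid',len(c),cv2.minEnclosingCircle(c),c.mean(0))
    # trivet
    k=(near(452,321,80)&(Z>5)&(Z<13)).astype(np.uint8); k=cv2.morphologyEx(k,cv2.MORPH_OPEN,np.ones((5,5),np.uint8))>0
    c=plane(n,uv(k),10)[:,:2].astype(np.float32);print('trivet',c.mean(0),cv2.minEnclosingCircle(c))
    # marks
    for nm,k in(('blue',(H>90)&(H<130)&(S>120)&near(529,-51,22)&(Z<70)),('orange',(H>5)&(H<20)&(S>150)&near(556,149,20)&(Z<70)&(Z>52))):
        if k.any(): q=plane(n,uv(k),60);w=S[k].astype(float);print(nm,k.sum(),(q*w[:,None]).sum(0)/w.sum(),q.min(0)[:2],q.max(0)[:2])
    # steel / glass / hob edges
    Q=plane(n,np.c_[uu.ravel(),vv.ravel()],60).reshape(400,640,3)
    yaw=-0.136; M=np.array([[np.cos(yaw),np.sin(yaw)],[-np.sin(yaw),np.cos(yaw)]])
    L=Q[...,:2]@M.T   # hob-yaw coordinates
    o=M@np.array([543,49.]) ; L=L-o
    steel=(V>130)&(S<40)&(Z>50)&(Z<70); glass=(V<45)&(Z>50)&(Z<70)
    tan=(S>60)&(H>8)&(H<30)&(Z>45)&(Z<66)
    rows=[]
    for y in(-95,-75,-55,-30,0,20,90,100,115):
        b=abs(L[...,1]-y)<5
        f=lambda m:np.sort(L[...,0][m&b&(abs(L[...,0])<60)])
        st,gl,tn=f(steel),f(glass),f(tan)
        rows.append((y,*(np.round([st[-3:].mean(),gl[:3].mean(),tn.mean() if len(tn) else np.nan],1) if len(st)>3 and len(gl)>3 else (np.nan,)*3)))
    print(np.array(rows))
    hb=(steel|glass)&(abs(L[...,0]-80)<250)&(abs(L[...,1])<200)
    for x in(60,100,140,180):
        b=hb&(abs(L[...,0]-x)<4);print('yedges',x,np.sort(L[...,1][b])[[0,-1]].round(1),end=' ')
    print()
    # handle
    g=near(480,-340,110)&(abs(Y+340)<30)&(Z>86)&(Z<104)&(((H>45)&(H<85)&(S>90))|(V<50))
    q=plane(n,uv(g),95)[:,:2].astype(np.float32);print('handle',len(q),np.median(Z[g]),cv2.minAreaRect(q),cv2.fitLine(q,2,0,.01,.01).ravel())
```

```text
top lid 189 ((574.3871459960938, 101.73453521728516), 24.776142120361328) [574.5425 101.6027]
trivet [440.49265 311.44214] ((446.01263427734375, 318.1285400390625), 42.80183410644531)
blue 22 [525.53934696 -49.13713506  60.        ] [517.58692461 -54.24216704] [534.77847555 -43.84937991]
orange 18 [556.03388607 148.67202842  60.        ] [549.73114291 144.05658707] [563.53810772 154.33881257]
[[-95.    5.6  25.4  16.9]
 [-75.    8.   27.4  17.6]
 [-55.    7.6  24.9  17.1]
 [-30.    7.9 -59.1  18.1]
 [  0.    8.4 -58.4  18.3]
 [ 20.    9.2 -58.5  19.3]
 [ 90.    9.6  49.8  13.4]
 [100.  -13.9  27.9   7.9]
 [115.   10.9  29.6  20.7]]
yedges 60 [-142.1  142.6] yedges 100 [-143.8  141.6] yedges 140 [-145.1  140.2] yedges 180 [-144.3  138.7] 
handle 171 93.71432192795942 ((478.47735595703125, -340.7069396972656), (116.95140075683594, 17.242816925048828), 3.4689555168151855) [ 9.9879426e-01  4.9092498e-02  4.7844330e+02 -3.4115536e+02]
side lid 106 ((576.767822265625, 93.48001861572266), 27.035646438598633) [575.6677    94.784164]
trivet [nan nan] ((0.0, 0.0), 0.0)
blue 1 [529.67865738 -49.81789315  60.        ] [529.67865738 -49.81789315] [529.67865738 -49.81789315]
[[-95.    8.9  32.2  24. ]
 [-75.    8.9  32.3  21.9]
 [-55.    8.   34.6  23.5]
 [-30.    7.2 -48.9  23.3]
 [  0.    9.  -41.2  23.8]
 [ 20.    9.5 -47.6  25.9]
 [ 90.    nan   nan   nan]
 [100.    nan   nan   nan]
 [115.    nan   nan   nan]]
yedges 60 [-146.8   52.6] yedges 100 [-147.   129.9] yedges 140 [-160.   130.5] yedges 180 [-143.7  130.6] 
handle 160 92.80542455969271 ((480.43585205078125, -349.971923828125), (116.1144027709961, 18.381967544555664), 3.950375556945801) [ 9.9768376e-01  6.8023033e-02  4.8118744e+02 -3.4937491e+02]<stdin>:14: RuntimeWarning: Mean of empty slice.
  ret = um.true_divide(
```

Emit:
move_arm(
  targets=[
    [[0, 0, -0.06, 1.0, 2.5, 2.2, -1], [0, 0, -0.06, 1.5, 3.0, 2.0, -1], [0, 0, -0.06, 1.8, 3.2, 1.5, -1], [0, 0, -0.064, 1.8, 3.2, 1.0, -1], [0, 0, 0, 1.8, 3.2, 0, -1]],
  ],
  newtons=30,
)

```text
time: 0.52
position: [264.8, -444.9, 300.1]
tool_rot: [3.138, 0.082, 0.002]
contact_force: [0.2, 0.1, 0.6]
opening: 85.5
```

Emit:
move_arm(
  targets=[
    [[0, 0, 0, 1.8, 3.3, 0, -1], [0, 0, 0, 1.8, 3.3, 0, -1], [0, 0, 0, 1.8, 3.3, 0, -1], [0, 0, 0, 1.8, 3.3, 0, -1], [0, 0, 0, 1.8, 3.3, 0, -1]],
  ],
)

```text
time: 0.93
position: [354.6, -279.2, 298.3]
tool_rot: [-3.14, -0.089, 0.0]
contact_force: [0.9, -0.7, -0.1]
opening: 85.1
```

Emit:
move_arm(
  targets=[
    [[0, 0, 0, 1.8, 3.3, 0, -1], [0, 0, 0, 1.8, 3.3, 0, -1], [0, 0, 0, 1.8, 3.3, 0, -1], [0, 0, 0, 1.8, 3.3, 0, -1], [0, 0, 0, 1.8, 3.3, 0, -1]],
  ],
)

```text
time: 1.35
position: [444.6, -114.1, 298.3]
tool_rot: [3.14, 0.089, -0.0]
contact_force: [0.4, -1.1, 0.7]
opening: 85.2
```

Emit:
move_arm(
  targets=[
    [[0, 0, 0, 1.8, 3.3, 0, -1], [0, 0, 0, 1.8, 3.3, 0, -1], [0, 0, 0, 1.8, 3.3, 0, -1], [0, 0, 0, 1.8, 3.3, 0, -1], [0, 0, 0, 1.8, 3.3, 0, -1]],
  ],
)

```text
time: 1.77
position: [534.6, 51.0, 298.2]
tool_rot: [3.14, 0.089, -0.001]
contact_force: [0.7, -0.8, -0.6]
opening: 85.1
```

Emit:
move_arm(
  targets=[
    [[0, 0, 0, 2.0, 2.5, 0, -1], [0, 0, 0, 2.0, 2.57, -1.8, -1], [0, 0, 0, 0, 0, -3.0, -1], [0, 0, 0, 0, 0, -3.0, -1], [0, 0, 0, 0, 0, -2.0, -1]],
  ],
)

```text
time: 2.18
position: [573.3, 100.4, 197.3]
tool_rot: [3.14, 0.091, -0.005]
contact_force: [1.0, -0.5, -1.6]
opening: 85.9
```

Run:
```python
from h import *
ims=[]
for n in('top','side'):
    p,d=arm.read_camera(n); cv2.imwrite(f"pics/{n}1.png",p); np.save(f"pics/{n}1.npy",d)
    o=arm.get_obs(); T=o['position']; m=proj(n,[T,[574.5,101.7,170]]); print(n,T,m)
    u,v=m[0].astype(int); q=p.copy(); 
    q[int(round(m[0,1])),int(round(m[0,0]))]=(255,0,255)
    ims.append(cv2.resize(q[v-37:v+38,u-37:u+38],(390,390),interpolation=cv2.INTER_NEAREST))
cv2.imwrite('pics/c2.png',np.hstack(ims))
# trivet colour
t=cv2.imread('pics/top0.png').astype(np.float32)
print(t[220:242,220:238].mean((0,1)), t[195:205,215:240].mean((0,1)))
b=cv2.cvtColor(t.astype(np.uint8),cv2.COLOR_BGR2LAB).astype(float)
c=b[222:240,220:238].reshape(-1,3); mu=c.mean(0); sd=c.std(0)+2
m=((np.abs(b-mu)/sd)[...,1:].max(2)<2.5).astype(np.uint8); k=np.zeros_like(m);k[205:258,203:256]=m[205:258,203:256]
k=cv2.morphologyEx(cv2.morphologyEx(k,cv2.MORPH_CLOSE,np.ones((3,3))),cv2.MORPH_OPEN,np.ones((5,5)))
cs=max(cv2.findContours(k,0,1)[0],key=cv2.contourArea); print(cv2.contourArea(cs))
w=plane('top',cs[:,0],10)[:,:2].astype(np.float32); print('trivet',cv2.fitEllipse(w),cv2.minEnclosingCircle(w))
```

```text
top [572.16154797  99.95143812 194.4274792 ] [[286.84158685 189.38559608]
 [286.88982936 189.64494095]]
side [572.74779741  99.82520821 197.02857915] [[318.02466341 161.92514125]
 [318.4241977  166.97053581]]
[114.90404 160.64394 199.36363] [122.972 165.888 197.604]
2704.0
trivet ((450.2283630371094, 318.0968933105469), (214.5380401611328, 218.84544372558594), 136.47967529296875) ((449.9791259765625, 318.63311767578125), 130.76055908203125)
```

View pics/c2.png

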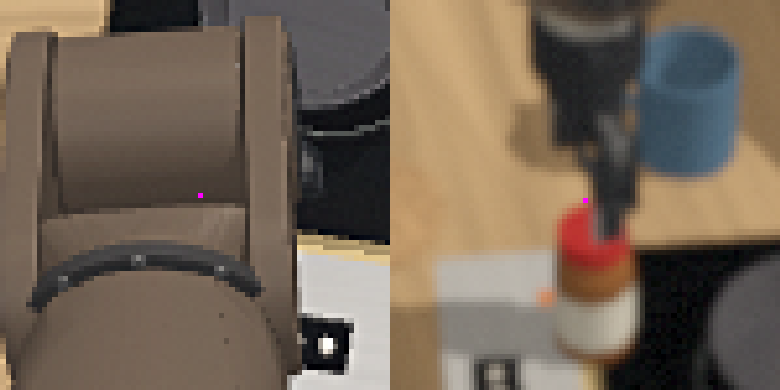

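Run:
```python
from h import *
T=arm.get_obs()['position'];print(T)
y=np.array([-.057,.998,0])
for n in('side','top'):
    print(n,proj(n,[T-y*43-[0,0,-0],T-y*57,T-y*50+[0,0,13],[574.5,101.7,170],[584.5,101.7,170],[574.5,91.7,170]]).round(1))
p=cv2.imread('pics/side1.png'); u,v=281,124
t=cv2.cvtColor(cv2.imread('pics/side0.png'),cv2.COLOR_BGR2HSV);H,S,V=cv2.split(t)
k=((H<6)|(H>174))&(S>130);k[:150]=0;k[195:]=0;k[:,:300]=0;k[:,340:]=0
vv,uu=np.nonzero(k);print('red side',uu.min(),uu.max(),vv.min(),vv.max(),uu.mean(),vv.mean())
a=np.linspace(0,6.28,60);Q=proj('side',np.vstack([np.c_[574.5+27*np.cos(a),101.7+27*np.sin(a),0*a+h] for h in(150,170)]));print('model red',Q.min(0),Q.max(0))
# silhouette of hob corners? table-plane check with depth: median height of hob & table in side
P=cloud('side',np.load('pics/side0.npy'));print(np.median(P[260:290,180:250,2]))
```

```text
[572.74779741  99.82520821 197.02857915]
side [[321.9 170.4]
 [323.2 173.3]
 [322.5 169.2]
 [318.4 167. ]
 [321.2 166.4]
 [319.1 169. ]]
top [[300.8 188.2]
 [305.3 187.9]
 [302.9 187.5]
 [286.9 189.6]
 [286.9 186.5]
 [290.1 189.6]]
red side 314 335 164 190 319.84 169.504
model red [310.69695177 161.50854715] [326.14821783 176.5306279 ]
566.8217139298212
```

Emit:
move_arm(
  targets=[
    [[0, 0, 0, 0.3, 0.15, -2.2, -1], [0, 0, 0, 0, 0, -2.2, -1], [0, 0, 0, 0, 0, -2.2, -1], [0, 0, 0, 0, 0, -1.8, -1], [0, 0, 0, 0, 0, 0, -1]],
  ],
)

```text
time: 2.7
position: [576.5, 101.0, 114.7]
tool_rot: [3.14, 0.089, -0.005]
contact_force: [-1.1, -0.0, 1.5]
opening: 85.2
```

Run:
```python
from h import *
o=arm.get_obs();print(o['position'],o['contact_force'])
for n,u0,v0,r in(('top',229,231,30),('side',276,166,22)):
    d=cv2.medianBlur(np.load(f'pics/{n}0.npy'),5);P=cloud(n,d);Z=P[...,2]-0
    s=Z[v0-r:v0+r,u0-r:u0+r]; print(n,np.percentile(s,[5,25,50,75,95]).round(1))
    t=cv2.imread(f'pics/{n}0.png')
    # edge by gray texture: local std
    g=cv2.cvtColor(t,cv2.COLOR_BGR2LAB).astype(np.float32)
    k=(Z>(4.5 if n=='top' else np.percentile(s,50))).astype(np.uint8);m=np.zeros_like(k);m[v0-r:v0+r,u0-r:u0+r]=k[v0-r:v0+r,u0-r:u0+r]
    m=cv2.morphologyEx(m,cv2.MORPH_OPEN,np.ones((3,3)))
    c=max(cv2.findContours(m,0,1)[0],key=cv2.contourArea);w=plane(n,c[:,0],10)[:,:2].astype(np.float32)
    print(n,cv2.contourArea(c),cv2.fitEllipse(w),cv2.boundingRect(c))
    cv2.imwrite(f'pics/tr_{n}.png',cv2.resize(t[v0-r:v0+r,u0-r:u0+r],(390,390),interpolation=cv2.INTER_NEAREST))
cv2.imwrite('pics/tr.png',np.hstack([cv2.imread('pics/tr_top.png'),cv2.imread('pics/tr_side.png')]))
```

```text
[576.49326114 101.02185903 114.67962199] [-1.09474183 -0.03391257  1.52685402]
top [-1.7 -1.  -0.3  4.1  9.5]
top 836.5 ((451.8504638671875, 319.34368896484375), (113.85397338867188, 116.36001586914062), 90.05488586425781) (213, 214, 33, 34)
side [-4.5 -3.1 -1.9  5.7 54.6]
side 757.0 ((460.4955749511719, 290.14007568359375), (122.10286712646484, 205.49705505371094), 19.75299072265625) (258, 153, 40, 35)
```

View pics/tr.png

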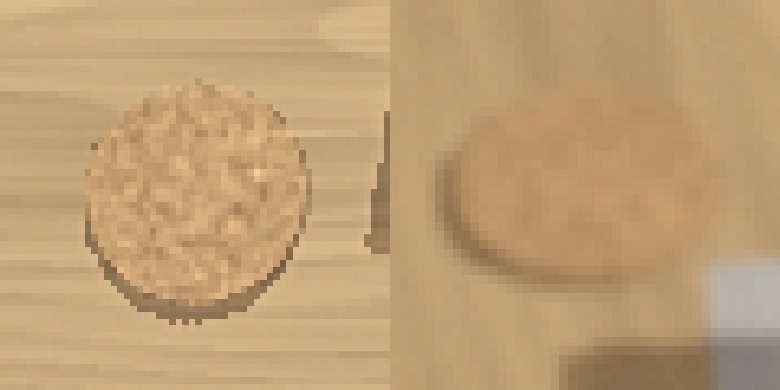

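The crop shows the trivet's disc centred at top pixel (229.3,230.7), about (453,319) mm. The fingers straddle the jar, so I'm gripping.

Emit:
move_arm(
  targets=[
    [[0, 0, 0, 0, 0, 0, 1], [0, 0, 0, 0, 0, 0, 1], [0, 0, 0, 0, 0, 0, 1], [0, 0, 0, 0, 0, 0, 1], [0, 0, 0, 0, 0, 0, 1]],
  ],
  newtons=40,
)

```text
time: 3.12
position: [578.2, 101.4, 118.6]
tool_rot: [-3.14, -0.089, -0.006]
contact_force: [-0.4, 0.6, 7.1]
opening: 54.5
```

Emit:
move_arm(
  targets=[
    [[0, 0, 0, 0, 0, 0, 1], [0, 0, 0, 0, 0, 0, 1], [0, 0, 0, 0, 0, 0, 1], [0, 0, 0, 0, 0, 0.5, 1], [0, 0, 0, 0, 0, 0.5, 1]],
  ],
)

```text
time: 3.53
position: [577.2, 101.2, 127.4]
tool_rot: [3.14, 0.089, 0.001]
contact_force: [-0.6, 0.2, -3.9]
opening: 54.7
```

Emit:
move_arm(
  targets=[
    [[0, 0, 0, 0, 0, 2.0, 1], [0, 0, 0, 0, 0, 3.0, 1], [0, 0, 0, 0, 0, 3.0, 1], [0, 0, 0, -0.8, 1.4, 2.0, 1], [0, 0, 0, -1.5, 2.7, 0, 1]],
  ],
)

```text
time: 3.95
position: [556.5, 141.1, 231.3]
tool_rot: [-3.14, -0.085, -0.012]
contact_force: [0.4, 0.4, -3.7]
opening: 54.3
```

Emit:
move_arm(
  targets=[
    [[0, 0, 0, -1.7, 3.0, 0, 1], [0, 0, 0, -1.7, 3.0, 0, 1], [0, 0, 0, -1.7, 3.0, 0, 1], [0, 0, 0, -1.7, 3.0, 0, 1], [0, 0, 0, -1.5, 2.7, 0, 1]],
  ],
)

```text
time: 4.37
position: [469.8, 290.7, 227.2]
tool_rot: [-3.14, -0.09, -0.001]
contact_force: [0.9, 0.1, -3.5]
opening: 54.7
```

Emit:
move_arm(
  targets=[
    [[0, 0, 0, -1.1, 2.0, 0, 1], [0, 0, 0, -0.7, 1.0, -1.5, 1], [0, 0, 0, 0, 0, -3.0, 1], [0, 0, 0, 0, 0, -3.0, 1], [0, 0, 0, 0, 0, -1.5, 1]],
  ],
)

```text
time: 4.78
position: [451.9, 319.1, 134.3]
tool_rot: [3.139, 0.09, -0.004]
contact_force: [0.2, -0.1, -3.6]
opening: 54.3
```

Emit:
move_arm(
  targets=[
    [[0, 0, 0, 0, 0, -1.0, 1], [0, 0, 0, 0, 0, -0.5, 1], [0, 0, 0, 0, 0, 0, 1], [0, 0, 0, 0, 0, 0, 1], [0, 0, 0, 0, 0, 0, 1]],
  ],
)

```text
time: 5.2
position: [453.7, 319.4, 122.5]
tool_rot: [-3.14, -0.089, -0.003]
contact_force: [-0.1, 0.3, -3.0]
opening: 54.1
```

Run:
```python
from h import *
p,d=arm.read_camera('side');o=arm.get_obs();print(o['position'],o['contact_force'],o['opening'])
cv2.imwrite('pics/c3.png',cv2.resize(p[90:200,220:350],(780,600)))
```

```text
[453.65634928 319.41313657 122.465782  ] [-0.201045   -0.46741774 -3.55007977] 54.277912351033
```

View pics/c3.png

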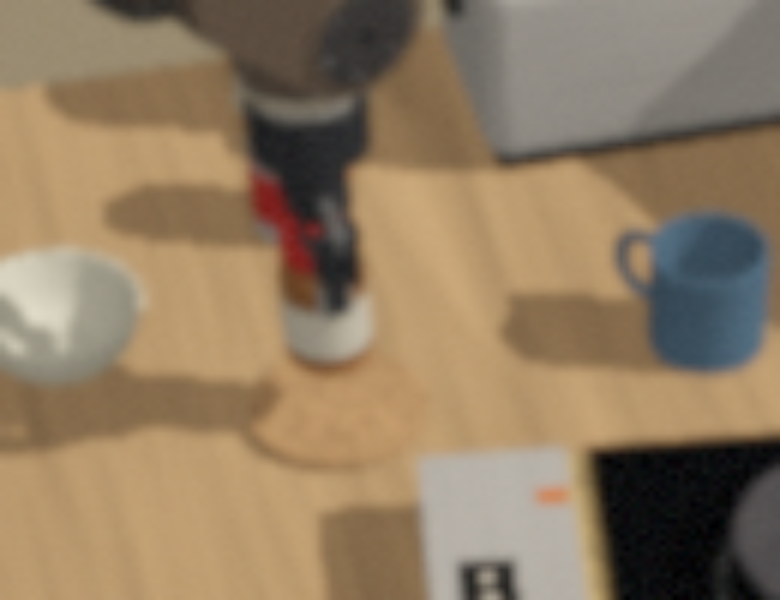

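The jar hangs upright with its base at crop (330,362), over the trivet centred at crop (337,408). I'm lowering it until contact.

Emit:
move_arm(
  targets=[
    [[0, 0, 0, 0, 0, -1.8, 1], [0, 0, 0, 0, 0, -1.6, 1], [0, 0, 0, 0, 0, -0.9, 1], [0, 0, 0, 0, 0, -0.3, 1], [0, 0, 0, 0, 0, 0, 1]],
  ],
)

```text
time: 5.67
position: [453.2, 319.2, 75.2]
tool_rot: [3.14, 0.089, -0.001]
contact_force: [-0.7, 0.5, -3.0]
opening: 54.3
```

Emit:
move_arm(
  targets=[
    [[0, 0, 0, 0, 0, -0.2, 1], [0, 0, 0, 0, 0, -0.2, 1], [0, 0, 0, 0, 0, -0.2, 1], [0, 0, 0, 0, 0, 0, 1]],
  ],
)

```text
time: 6.0
position: [453.2, 319.3, 69.4]
tool_rot: [3.14, 0.089, 0.0]
contact_force: [-0.2, -0.7, -4.7]
opening: 54.4
```

Emit:
move_arm(
  targets=[
    [[0, 0, 0, 0, 0, -0.1, 1], [0, 0, 0, 0, 0, -0.1, 1], [0, 0, 0, 0, 0, 0, 1]],
  ],
)

```text
time: 6.25
position: [453.7, 319.5, 68.6]
tool_rot: [-3.14, -0.089, -0.003]
contact_force: [-2.9, -0.9, 11.5]
opening: 54.2
```

Emit:
move_arm(
  targets=[
    [[0, 0, 0, 0, 0, -0.1, 1], [0, 0, 0, 0, 0, 0, 1]],
  ],
)

```text
time: 6.42
position: [453.9, 319.6, 68.5]
tool_rot: [-3.139, -0.09, -0.004]
contact_force: [-3.9, -2.1, 21.1]
opening: 54.2
```

Emit:
move_arm(
  targets=[
    [[0, 0, 0, 0, 0, 0.15, 1], [0, 0, 0, 0, 0, 0, -1], [0, 0, 0, 0, 0, 0, -1], [0, 0, 0, 0, 0, 0, -1], [0, 0, 0, 0, 0, 0, -1]],
  ],
)

```text
time: 6.83
position: [453.2, 319.3, 67.7]
tool_rot: [3.14, 0.089, -0.0]
contact_force: [-0.4, -0.1, 0.3]
opening: 85.2
```

Emit:
move_arm(
  targets=[
    [[0, 0, 0, 0, 0, 0, -1], [0, 0, 0, 0, 0, 0, -1], [0, 0, 0, 0, 0, 1.5, -1], [0, 0, 0, 0, 0, 2.5, -1], [0, 0, 0, 0, 0, 3.0, -1]],
  ],
)

```text
time: 7.25
position: [452.5, 318.9, 137.3]
tool_rot: [3.139, 0.089, -0.005]
contact_force: [0.8, 0.6, -0.0]
opening: 85.4
```

Emit:
move_arm(
  targets=[
    [[0, 0, 0, 0, 0, 3.5, -1], [0, 0, 0, 0, 0, 3.5, -1], [0, 0, 0, 0, 0, 3.0, -1], [0, 0, 0, 0, -2.0, 2.0, -1], [0, 0, 0, 0, -3.5, 0, -1]],
  ],
)

```text
time: 7.67
position: [454.3, 265.9, 261.8]
tool_rot: [-3.137, -0.093, -0.01]
contact_force: [-0.0, -1.3, -0.0]
opening: 85.4
```

Emit:
move_arm(
  targets=[
    [[0, 0, 0, 0.15, -3.6, 0, -1], [0, 0, 0, 0.15, -3.6, 0, -1], [0, 0, 0, 0.15, -3.6, 0, -1], [0, 0, 0, 0.15, -3.6, 0, -1], [0, 0, 0, 0.15, -3.6, 0, -1]],
  ],
)

```text
time: 8.08
position: [460.3, 82.7, 257.9]
tool_rot: [3.14, 0.09, 0.0]
contact_force: [0.4, 1.1, -0.3]
opening: 85.5
```

Emit:
move_arm(
  targets=[
    [[0, 0, 0, 0.15, -3.6, 0, -1], [0, 0, 0, 0.15, -3.6, 0, -1], [0, 0, 0, 0.15, -3.6, 0, -1], [0, 0, 0, 0.15, -3.6, 0, -1], [0, 0, 0, 0.15, -3.6, 0, -1]],
  ],
)

```text
time: 8.5
position: [467.9, -97.5, 257.9]
tool_rot: [3.14, 0.089, 0.0]
contact_force: [1.4, -0.2, -0.9]
opening: 85.3
```

Emit:
move_arm(
  targets=[
    [[0, 0, 0, 0.15, -3.6, 0, -1], [0, 0, 0, 0.15, -3.6, 0, -1], [0, 0, 0, 0.15, -3.6, 0, -1], [0, 0, 0, 0.15, -3.6, 0, -1], [0, 0, 0, 0.15, -3.6, -1.0, -1]],
  ],
)

```text
time: 8.92
position: [475.9, -278.0, 249.1]
tool_rot: [3.139, 0.089, 0.003]
contact_force: [0.9, 0.5, 0.7]
opening: 85.4
```

Emit:
move_arm(
  targets=[
    [[0, 0, 0, 0.1, -3.4, -2.0, -1], [0, 0, 0, 0, -1.8, -2.5, -1], [0, 0, 0, 0, 0, -2.5, -1], [0, 0, 0, 0, 0, -2.0, -1], [0, 0, 0, 0, 0, 0, -1]],
  ],
)

```text
time: 9.33
position: [475.2, -327.1, 154.0]
tool_rot: [-3.136, -0.088, 0.007]
contact_force: [0.1, 0.3, 0.6]
opening: 85.7
```

Run:
```python
from h import *
ims=[]
for n,(u0,u1,v0,v1) in(('top',(385,455,180,250)),('side',(285,365,250,330))):
    p,d=arm.read_camera(n); cv2.imwrite(f"pics/{n}4.png",p); np.save(f"pics/{n}4.npy",d)
    T=arm.get_obs()['position']; print(n,T,proj(n,[T,[480,-341,95]]))
    ims.append(cv2.resize(p[v0:v1,u0:u1],(390,390),interpolation=cv2.INTER_CUBIC))
cv2.imwrite('pics/c4.png',np.hstack(ims))
```

```text
top [ 475.98544266 -327.40634383  156.28890712] [[422.94534594 220.28743175]
 [421.96671683 219.94619852]]
side [ 476.69817323 -327.69043335  157.88312556] [[322.71047168 276.07604245]
 [324.86719926 290.7294484 ]]
```

View pics/c4.png

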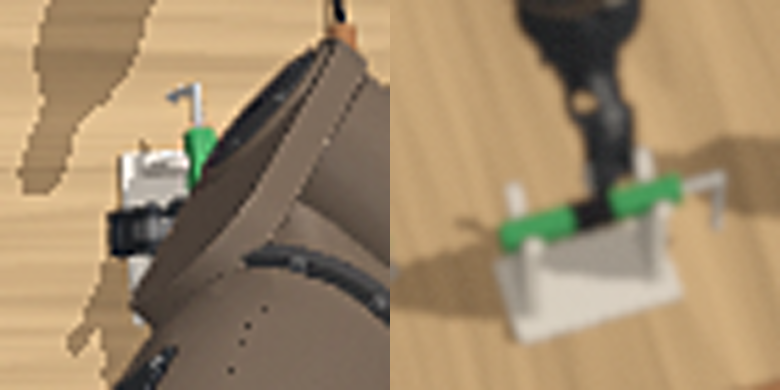

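The side view shows the jaws above the handle's black band, which is at side pixel (326,293). The fingers lie between the posts, so I'm centring and going down.

Emit:
move_arm(
  targets=[
    [[0, 0, 0, 0.15, -1.3, 0, -1], [0, 0, 0, 0, 0, -1.5, -1], [0, 0, 0, 0, 0, -1.5, -1], [0, 0, 0, 0, 0, 0, -1], [0, 0, 0, 0, 0, 0, -1]],
  ],
)

```text
time: 9.85
position: [478.6, -341.3, 128.9]
tool_rot: [3.14, 0.089, 0.001]
contact_force: [0.8, -0.9, 0.1]
opening: 85.5
```

Emit:
move_arm(
  targets=[
    [[0, 0, 0, 0, 0, -2.0, -1], [0, 0, 0, 0, 0, -2.0, -1], [0, 0, 0, 0, 0, -1.5, -1], [0, 0, 0, 0, 0, -0.8, -1], [0, 0, 0, 0, 0, 0, -1]],
  ],
)

```text
time: 10.27
position: [478.3, -340.8, 64.6]
tool_rot: [-3.14, -0.089, 0.001]
contact_force: [-0.2, 0.5, 0.1]
opening: 85.4
```

Emit:
move_arm(
  targets=[
    [[0, 0, 0, 0, 0, 0, 1], [0, 0, 0, 0, 0, 0, 1], [0, 0, 0, 0, 0, 0, 1], [0, 0, 0, 0, 0, 0, 1], [0, 0, 0, 0, 0, 0, 1]],
  ],
  newtons=60,
)

```text
time: 10.68
position: [478.4, -340.9, 65.4]
tool_rot: [3.14, 0.089, 0.001]
contact_force: [-0.8, -0.3, 0.2]
opening: 25.7
```

Emit:
move_arm(
  targets=[
    [[0, 0, 0, 0, 0, 0, 1], [0, 0, 0, 0, 0, 0, 1], [0, 0, 0, 0, 0, 0, 1], [0, 0, 0, 0, 0, 0, 1]],
  ],
)

```text
time: 11.02
position: [478.4, -340.9, 65.4]
tool_rot: [3.14, 0.089, 0.001]
contact_force: [-1.0, 0.6, 6.0]
opening: 15.0
```

Emit:
move_arm(
  targets=[
    [[0, 0, 0, 0, 0, 0.8, 1], [0, 0, 0, 0, 0, 1.5, 1], [0, 0, 0, 0, 0, 2.5, 1], [0, 0, 0, 0, 0, 2.5, 1], [0, 0, 0, 0, 0, 1.5, 1]],
  ],
)

```text
time: 11.43
position: [478.5, -340.9, 155.5]
tool_rot: [3.139, 0.089, 0.002]
contact_force: [0.5, -1.1, -1.2]
opening: 15.0
```

Emit:
move_arm(
  targets=[
    [[0, 0, 0, 0, 2.0, 0.6, 1], [0, 0, 0, 0, 3.0, 0, 1], [0, 0, 0, 0.1, 3.0, 0, 1], [0, 0, 0, 0.1, 3.0, 0, 1], [0, 0, 0, 0.1, 3.0, 0, 1]],
  ],
)

```text
time: 11.85
position: [480.8, -199.4, 159.3]
tool_rot: [3.14, 0.088, 0.0]
contact_force: [0.9, -0.7, -0.3]
opening: 15.2
```

Emit:
move_arm(
  targets=[
    [[0, 0, 0, 0.1, 3.0, 0, 1], [0, 0, 0, 0.1, 3.0, 0, 1], [0, 0, 0, 0.1, 3.0, 0, 1], [0, 0, 0, 0.1, 3.0, 0, 1], [0, 0, 0, 0.1, 3.0, 0, 1]],
  ],
)

```text
time: 12.27
position: [485.9, -49.3, 159.3]
tool_rot: [3.14, 0.089, 0.0]
contact_force: [0.6, -0.6, 0.6]
opening: 15.0
```

Emit:
move_arm(
  targets=[
    [[0, 0, 0, 0.1, 3.0, 0, 1], [0, 0, 0, 0.1, 3.0, 0, 1], [0, 0, 0, 0.1, 3.0, 0, 1], [0, 0, 0, 0.1, 3.0, 0, 1], [0, 0, 0, 0.1, 3.0, -1.0, 1]],
  ],
)

```text
time: 12.68
position: [491.6, 100.9, 150.4]
tool_rot: [-3.14, -0.089, -0.004]
contact_force: [0.7, -0.2, -1.3]
opening: 15.0
```

Emit:
move_arm(
  targets=[
    [[0, 0, 0, 0, 2.0, -1.5, 1], [0, 0, 0, 0, 0.9, -1.5, 1], [0, 0, 0, 0, 0, -1.0, 1], [0, 0, 0, 0, 0, 0, 1], [0, 0, 0, 0, 0, 0, 1]],
  ],
)

```text
time: 13.1
position: [491.1, 127.7, 108.9]
tool_rot: [3.14, 0.089, -0.002]
contact_force: [0.3, -0.5, 0.3]
opening: 14.8
```

Run:
```python
from h import *
ims=[]
T=arm.get_obs()['position'];print(T, arm.get_obs()['opening'])
tip=T+[84.9,4.8,-41]
for n,h in(('top',35),('side',35)):
    p,d=arm.read_camera(n); cv2.imwrite(f"pics/{n}5.png",p)
    T=arm.get_obs()['position'];m=proj(n,[tip,[576,145.5,53]]);print(n,T,m)
    u,v=m[0].round().astype(int);print('crop origin',u-h,v-h,390/70)
    ims.append(cv2.resize(p[v-h:v+h,u-h:u+h],(390,390),interpolation=cv2.INTER_CUBIC))
cv2.imwrite('pics/c5.png',np.hstack(ims))
```

```text
[491.11133761 127.66832666 108.86089841] 14.840403699747695
top [491.43037019 127.51443626 109.30530709] [[280.18459994 193.07618705]
 [276.81007975 193.61381606]]
crop origin 245 158 5.571428571428571
side [491.5983375  127.47358956 109.54592762] [[316.88688276 180.65883981]
 [316.04574758 180.9151179 ]]
crop origin 282 146 5.571428571428571
```

View pics/c5.png

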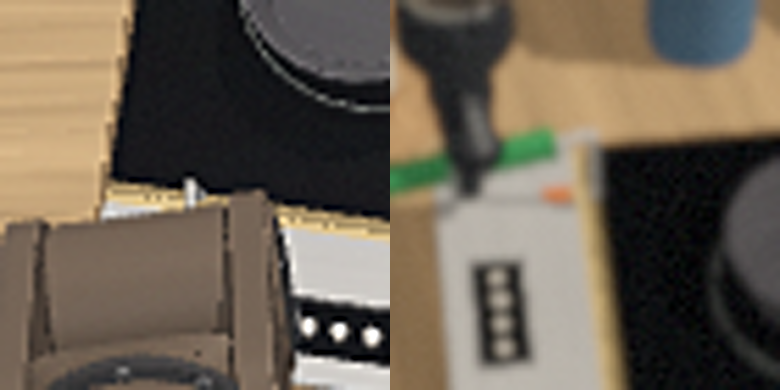

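The side crop shows the rod hanging at about side pixel (319,181), just beside the tan gap line. The orange mark is at crop (557,194). I'll compare rod and gap numerically within the same images, where camera bias cancels.

Run:
```python
from h import *
T=np.array([491.5,127.5,109.3]); c=np.array([.152,.988,0]);mid=np.array([560.8,46.7,0])
p=cv2.imread('pics/side5.png');H,S,V=cv2.split(cv2.cvtColor(p,cv2.COLOR_BGR2HSV))
ex=np.array([.988,-.152,0])
for s in(-120,-80,-40,0,40):
    q=proj('side',[mid+c*s+ex*e+[0,0,z] for e,z in((-7,60),(0,53),(7,60))]);v=int(round(q[1,1]));u=int(q[1,0])
    b,g,r=[p[v-1:v+2,u-10:u+14,i].astype(float).mean(0) for i in range(3)]
    tan=np.clip(r-b-40,0,None); L=(b+g+r)/3
    print(s,'pred u',q[:,0].round(1),'tan u',(tan*np.arange(u-10,u+14)).sum()/tan.sum(),'| half-dark',u-10+np.interp(-90,-L,np.arange(24)))
for h in(15,30,45):  # rod column at tip height+h
    P=T+[84.9,4.8,-41+h];q=proj('side',P)[0];v=int(round(q[1]));print('rod',h,q.round(1),v,p[v,int(q[0])-4:int(q[0])+10].mean(1).round())
print('top rod pred end',proj('top',[T+[84.9+3,4.9,22],T+[70,4,22]]))
t=cv2.imread('pics/top5.png');print(t[184:198,274:286].mean(2).astype(int))
```

```text
-120 pred u [320.2 322.2 324.3] tan u 323.1899641577061 | half-dark 324.98168498168496
-80 pred u [319. 321. 323.] tan u 322.00719424460436 | half-dark 323.68910256410254
-40 pred u [317.9 319.9 321.8] tan u 320.87632508833923 | half-dark 322.6057971014493
0 pred u [316.8 318.7 320.7] tan u 319.56597222222223 | half-dark 321.3707865168539
40 pred u [315.7 317.6 319.5] tan u 318.54044117647055 | half-dark 320.27840909090907
rod 15 [317.  177.8] 178 [176. 175. 173. 163. 144. 127. 117.  94.  52.  20.   7.  14.  18.  17.]
rod 30 [316.9 174.9] 175 [171. 177. 176. 165. 140. 123. 116.  91.  50.  20.  11.  17.  14.  11.]
rod 45 [316.9 172.1] 172 [153. 166. 165. 160. 149. 137. 128. 109.  87.  70.  63.  56.  53.  44.]
top rod pred end [[278.35187999 189.72224626]
 [278.61709931 195.20379365]]
[[ 26  26  26  25  23  25  24  24  24  25  25  26]
 [ 24  23  23  24  25  26  28  24  27  27  25  24]
 [ 25  27  25  25  27  25  24  24  25  26  24  29]
 [ 23  26  26  25  26  25  26  24  24  26  24  26]
 [ 23  23  27  25  22  25  23  28  27  28  27  25]
 [ 25  24  22  22  15  13  19  25  24  25  28  26]
 [ 16  21  20  12 122 160  20  17  25  22  26  25]
 [ 47   4   2   1 149 230  97  12  17  25  22  22]
 [147 150 153 105 166 224 108 121   7   3  10   9]
 [199 137 137 134 157 216 102 153 155 161 122 128]
 [196 196 199 201 174 223 140 150 135 121 122 144]
 [177 148 151 155 104 122  88  93  92  93  96  61]
 [ 92  88  92  95  89  93  92  95  95  98 103  33]
 [ 94  95  96  96  98  99 100 100 101 102 105  47]]
```

Run:
```python
from h import *
p=cv2.GaussianBlur(cv2.imread('pics/top0.png'),(0,0),.5).astype(np.float32);c=np.array([.152,.988,0]);mid=np.array([560.8,46.7,60]);ex=np.array([.988,-.152,0])
e=np.arange(-30,30,.25)
for n in('top','side'):
    p=cv2.imread(f'pics/{n}0.png').astype(np.float32);out=[]
    for s in list(range(-125,5,6))+([100,110,120,130] if n=='top' else []):
        q=proj(n,mid+c*s+ex*e[:,None]).astype(np.float32)
        L=cv2.remap(p,q[:,0].copy(),q[:,1].copy(),cv2.INTER_LINEAR)[:,0]
        b,r=L[:,0],L[:,2]
        # steel->tan: blue falls from ~steel to tan ; tan->glass: red falls
        st,tb=b[:40].mean(),b[100:150].min(); i1=np.nonzero(b[:150]>(st+max(tb,110))/2)[0]; 
        i2=np.nonzero(r>110)[0]
        out.append((s,e[i1[-1]],e[i2[-1]],b[:40].mean(),b[100:130].mean(),r[100:130].mean()))
    o=np.array(out);print(n,np.polyfit(o[:,0],o[:,1],1),np.polyfit(o[:,0],o[:,2],1),o[::4].round(1))
```

```text
top [ 4.39579524e-03 -5.21254620e+00] [-6.94540928e-04  5.45662058e+00] [[-125.    -5.5    5.   197.   129.9  204.4]
 [-101.    -3.8    4.8  171.6  133.2  209.9]
 [ -77.    -5.2    4.8  196.8  126.2  199.4]
 [ -53.    -5.2    4.8  197.5  118.7  189.6]
 [ -29.    -5.2    4.5  195.5  118.6  189.3]
 [  -5.    -5.2    4.5  193.9  117.2  188.7]
 [ 120.    -6.2    6.   195.9  112.8  184.4]]
side [-1.83512140e-03 -3.04559571e+00] [-8.46979108e-04  8.85657820e+00] [[-125.    -3.     9.   168.9  129.1  188.3]
 [-101.    -2.2    8.8  159.3  128.9  184.1]
 [ -77.    -3.     9.   170.1  128.7  187.7]
 [ -53.    -3.     9.   170.3  128.6  187.1]
 [ -29.    -3.2    8.8  169.4  127.2  185. ]
 [  -5.    -3.     9.   168.6  129.3  191.6]]
```

Emit:
move_arm(
  targets=[
    [[0, 0, 0, -0.1, 0.8, 0, 1], [0, 0, 0, 0, 0.8, 0, 1], [0, 0, 0, 0, 0, -0.4, 1], [0, 0, 0, 0, 0, -0.2, 1], [0, 0, 0, 0, 0, 0, 1]],
  ],
)

```text
time: 13.62
position: [490.0, 144.4, 102.4]
tool_rot: [3.14, 0.09, -0.001]
contact_force: [0.6, 0.3, 0.1]
opening: 15.1
```

Emit:
move_arm(
  targets=[
    [[0, 0, 0, 0, 0, 0, 1], [0, 0, 0, 0, 0, 0, 1]],
  ],
)

```text
time: 13.78
position: [490.2, 144.2, 102.8]
tool_rot: [3.14, 0.089, -0.0]
contact_force: [0.4, 0.1, -1.4]
opening: 14.9
```

Emit:
move_arm(
  targets=[
    [[0, 0, 0, 0, 0, -0.2, 1], [0, 0, 0, 0, 0, -0.2, 1], [0, 0, 0, 0, 0, 0, 1]],
  ],
)

```text
time: 14.03
position: [490.1, 144.1, 98.5]
tool_rot: [3.14, 0.089, -0.001]
contact_force: [0.7, 0.6, -0.7]
opening: 14.6
```

Emit:
move_arm(
  targets=[
    [[0, 0, 0, 0, 0, -0.2, 1], [0, 0, 0, 0, 0, 0, 1]],
  ],
)

```text
time: 14.2
position: [490.1, 144.2, 96.5]
tool_rot: [3.14, 0.089, -0.001]
contact_force: [0.4, 0.0, -0.3]
opening: 15.2
```

Emit:
move_arm(
  targets=[
    [[0, 0, 0, 0, 0, -0.1, 1], [0, 0, 0, 0, 0, 0, 1]],
  ],
)

```text
time: 14.37
position: [490.2, 144.2, 95.7]
tool_rot: [3.14, 0.089, -0.0]
contact_force: [-0.1, -0.2, -0.8]
opening: 15.2
```

Emit:
move_arm(
  targets=[
    [[0, 0, 0, 0.1, 0, 0, 1], [0, 0, 0, 0.1, 0, 0, 1], [0, 0, 0, 0, 0, 0, 1]],
  ],
)

```text
time: 14.62
position: [492.5, 144.3, 95.9]
tool_rot: [3.14, 0.089, 0.0]
contact_force: [-0.2, -0.7, -0.6]
opening: 14.9
```

Emit:
move_arm(
  targets=[
    [[0, 0, 0, 0.1, 0, 0, 1], [0, 0, 0, 0, 0, 0, 1]],
  ],
)

```text
time: 14.78
position: [493.3, 144.3, 95.9]
tool_rot: [3.14, 0.089, 0.0]
contact_force: [-0.6, -1.0, -1.2]
opening: 15.3
```

Emit:
move_arm(
  targets=[
    [[0, 0, 0, 0.1, 0, 0, 1], [0, 0, 0, 0, 0, 0, 1]],
  ],
)

```text
time: 14.95
position: [493.8, 144.2, 95.8]
tool_rot: [3.14, 0.089, -0.002]
contact_force: [-3.0, -0.0, 1.0]
opening: 15.1
```

Emit:
move_arm(
  targets=[
    [[0, 0, 0, -0.2, 0, 0, 1], [0, 0, 0, -0.2, 0, 0, 1], [0, 0, 0, -0.2, 0, 0, 1], [0, 0, 0, 0, 0, 0, 1]],
  ],
)

```text
time: 15.28
position: [487.8, 144.3, 95.8]
tool_rot: [3.14, 0.089, -0.0]
contact_force: [-0.1, 0.2, -0.8]
opening: 14.7
```

Emit:
move_arm(
  targets=[
    [[0, 0, 0, -0.1, 0, 0, 1], [0, 0, 0, 0, 0, 0, 1]],
  ],
)

```text
time: 15.45
position: [487.2, 144.3, 95.9]
tool_rot: [3.14, 0.089, 0.0]
contact_force: [-0.5, -0.4, -1.8]
opening: 15.4
```

Emit:
move_arm(
  targets=[
    [[0, 0, 0, -0.1, 0, 0, 1], [0, 0, 0, 0, 0, 0, 1]],
  ],
)

```text
time: 15.62
position: [486.6, 144.3, 95.9]
tool_rot: [-3.14, -0.089, -0.002]
contact_force: [2.3, -1.0, -2.4]
opening: 15.1
```

Emit:
move_arm(
  targets=[
    [[0, 0, 0, 0.2, 0, 0, 1], [0, 0, 0, 0.2, 0, -0.1, 1], [0, 0, 0, 0, 0, 0, 1]],
  ],
)

```text
time: 15.87
position: [490.5, 144.2, 94.7]
tool_rot: [3.14, 0.089, -0.0]
contact_force: [-0.8, -0.7, -1.2]
opening: 14.8
```

Emit:
move_arm(
  targets=[
    [[0, 0, 0, 0, 0, -0.1, 1], [0, 0, 0, 0, 0, 0, 1]],
  ],
)

```text
time: 16.03
position: [490.0, 144.2, 93.6]
tool_rot: [3.14, 0.089, -0.001]
contact_force: [0.4, -0.8, -0.8]
opening: 15.1
```

Emit:
move_arm(
  targets=[
    [[0, 0, 0, 0, 0, -0.05, 1], [0, 0, 0, 0, 0, 0, 1]],
  ],
)

```text
time: 16.2
position: [490.0, 144.2, 93.2]
tool_rot: [3.14, 0.089, -0.001]
contact_force: [-1.2, -0.7, -0.1]
opening: 15.1
```

Emit:
move_arm(
  targets=[
    [[0, 0, 0, 0, 0, -0.05, 1], [0, 0, 0, 0, 0, 0, 1]],
  ],
)

```text
time: 16.37
position: [490.0, 144.2, 92.9]
tool_rot: [3.14, 0.089, -0.0]
contact_force: [-2.2, -0.6, 1.7]
opening: 15.0
```

Emit:
move_arm(
  targets=[
    [[0, 0, 0, 0, 0, -0.03, 1], [0, 0, 0, 0, 0, 0, 1]],
  ],
)

```text
time: 16.53
position: [490.0, 144.2, 92.6]
tool_rot: [3.14, 0.089, -0.0]
contact_force: [-3.0, -0.3, 4.0]
opening: 14.9
```

Emit:
move_arm(
  targets=[
    [[0, 0, 0, -0.038, -0.247, 0, 1], [0, 0, 0, -0.038, -0.247, 0, 1], [0, 0, 0, -0.038, -0.247, 0, 1], [0, 0, 0, -0.038, -0.247, 0, 1], [0, 0, 0, -0.038, -0.247, 0, 1]],
  ],
)

```text
time: 16.95
position: [488.6, 131.6, 92.6]
tool_rot: [3.14, 0.089, 0.001]
contact_force: [2.0, 0.5, 2.3]
opening: 14.7
```

Emit:
move_arm(
  targets=[
    [[0, 0, 0, -0.038, -0.247, 0, 1], [0, 0, 0, -0.038, -0.247, 0, 1], [0, 0, 0, -0.038, -0.247, 0, 1], [0, 0, 0, -0.038, -0.247, 0, 1], [0, 0, 0, -0.038, -0.247, 0, 1]],
  ],
)

```text
time: 17.37
position: [486.4, 119.3, 92.6]
tool_rot: [3.14, 0.089, 0.0]
contact_force: [1.3, 1.2, 2.3]
opening: 15.0
```

Emit:
move_arm(
  targets=[
    [[0, 0, 0, -0.038, -0.247, 0, 1], [0, 0, 0, -0.038, -0.247, 0, 1], [0, 0, 0, -0.038, -0.247, 0, 1], [0, 0, 0, -0.038, -0.247, 0, 1], [0, 0, 0, -0.038, -0.247, 0, 1]],
  ],
)

```text
time: 17.78
position: [484.5, 107.0, 92.5]
tool_rot: [3.14, 0.089, 0.0]
contact_force: [0.8, 1.3, 1.9]
opening: 14.9
```

Emit:
move_arm(
  targets=[
    [[0, 0, 0, -0.038, -0.247, 0, 1], [0, 0, 0, -0.038, -0.247, 0, 1], [0, 0, 0, -0.038, -0.247, 0, 1], [0, 0, 0, -0.038, -0.247, 0, 1], [0, 0, 0, -0.038, -0.247, 0, 1]],
  ],
)

```text
time: 18.2
position: [482.6, 94.6, 92.5]
tool_rot: [3.14, 0.089, 0.0]
contact_force: [1.1, 1.2, 2.9]
opening: 14.9
```

Emit:
move_arm(
  targets=[
    [[0, 0, 0, -0.038, -0.247, 0, 1], [0, 0, 0, -0.038, -0.247, 0, 1], [0, 0, 0, -0.038, -0.247, 0, 1], [0, 0, 0, -0.038, -0.247, 0, 1], [0, 0, 0, -0.038, -0.247, 0, 1]],
  ],
)

```text
time: 18.62
position: [480.7, 82.3, 92.5]
tool_rot: [3.14, 0.089, -0.0]
contact_force: [1.2, 1.4, 2.0]
opening: 15.2
```

Emit:
move_arm(
  targets=[
    [[0, 0, 0, -0.038, -0.247, 0, 1], [0, 0, 0, -0.038, -0.247, 0, 1], [0, 0, 0, -0.038, -0.247, 0, 1], [0, 0, 0, -0.038, -0.247, 0, 1], [0, 0, 0, -0.038, -0.247, 0, 1]],
  ],
)

```text
time: 19.03
position: [478.8, 69.9, 92.5]
tool_rot: [3.14, 0.089, -0.0]
contact_force: [1.2, 2.0, 1.5]
opening: 15.2
```

Emit:
move_arm(
  targets=[
    [[0, 0, 0, -0.038, -0.247, 0, 1], [0, 0, 0, -0.038, -0.247, 0, 1], [0, 0, 0, -0.038, -0.247, 0, 1], [0, 0, 0, -0.038, -0.247, 0, 1], [0, 0, 0, -0.038, -0.247, 0, 1]],
  ],
)

```text
time: 19.45
position: [476.9, 57.6, 92.5]
tool_rot: [3.14, 0.089, -0.0]
contact_force: [0.8, 1.9, 2.1]
opening: 15.4
```

Emit:
move_arm(
  targets=[
    [[0, 0, 0, -0.038, -0.247, 0, 1], [0, 0, 0, -0.038, -0.247, 0, 1], [0, 0, 0, -0.038, -0.247, 0, 1], [0, 0, 0, -0.038, -0.247, 0, 1], [0, 0, 0, -0.038, -0.247, 0, 1]],
  ],
)

```text
time: 19.87
position: [474.9, 45.2, 92.5]
tool_rot: [3.14, 0.089, -0.0]
contact_force: [1.2, 2.0, 2.8]
opening: 15.0
```

Emit:
move_arm(
  targets=[
    [[0, 0, 0, -0.038, -0.247, 0, 1], [0, 0, 0, -0.038, -0.247, 0, 1], [0, 0, 0, -0.038, -0.247, 0, 1], [0, 0, 0, -0.038, -0.247, 0, 1], [0, 0, 0, -0.038, -0.247, 0, 1]],
  ],
)

```text
time: 20.28
position: [473.1, 32.8, 92.5]
tool_rot: [3.14, 0.089, 0.0]
contact_force: [0.9, 1.1, 2.1]
opening: 15.0
```

Emit:
move_arm(
  targets=[
    [[0, 0, 0, -0.038, -0.247, 0, 1], [0, 0, 0, -0.038, -0.247, 0, 1], [0, 0, 0, -0.038, -0.247, 0, 1], [0, 0, 0, -0.038, -0.247, 0, 1], [0, 0, 0, -0.038, -0.247, 0, 1]],
  ],
)

```text
time: 20.7
position: [471.1, 20.5, 92.5]
tool_rot: [3.14, 0.089, -0.0]
contact_force: [1.7, 1.8, 1.5]
opening: 15.3
```

Emit:
move_arm(
  targets=[
    [[0, 0, 0, -0.038, -0.247, 0, 1], [0, 0, 0, -0.038, -0.247, 0, 1], [0, 0, 0, -0.038, -0.247, 0, 1], [0, 0, 0, -0.038, -0.247, 0, 1], [0, 0, 0, -0.038, -0.247, 0, 1]],
  ],
)

```text
time: 21.12
position: [469.3, 8.2, 92.5]
tool_rot: [3.14, 0.089, -0.0]
contact_force: [1.2, 2.2, 2.6]
opening: 15.5
```

Emit:
move_arm(
  targets=[
    [[0, 0, 0, -0.038, -0.247, 0, 1], [0, 0, 0, -0.038, -0.247, 0, 1], [0, 0, 0, -0.038, -0.247, 0, 1], [0, 0, 0, -0.038, -0.247, 0, 1], [0, 0, 0, -0.038, -0.247, 0, 1]],
  ],
)

```text
time: 21.53
position: [467.3, -4.2, 92.5]
tool_rot: [3.14, 0.089, 0.0]
contact_force: [1.5, 1.8, 2.2]
opening: 15.2
```

Emit:
move_arm(
  targets=[
    [[0, 0, 0, -0.038, -0.247, 0, 1], [0, 0, 0, -0.038, -0.247, 0, 1], [0, 0, 0, -0.038, -0.247, 0, 1], [0, 0, 0, -0.038, -0.247, 0, 1], [0, 0, 0, -0.038, -0.247, 0, 1]],
  ],
)

```text
time: 21.95
position: [465.4, -16.6, 92.5]
tool_rot: [3.14, 0.089, -0.0]
contact_force: [1.1, 1.8, 1.7]
opening: 15.2
```

Emit:
move_arm(
  targets=[
    [[0, 0, 0, -0.038, -0.247, 0, 1], [0, 0, 0, -0.038, -0.247, 0, 1], [0, 0, 0, -0.038, -0.247, 0, 1], [0, 0, 0, -0.038, -0.247, 0, 1], [0, 0, 0, -0.038, -0.247, 0, 1]],
  ],
)

```text
time: 22.37
position: [463.5, -28.9, 92.5]
tool_rot: [3.14, 0.089, 0.0]
contact_force: [1.9, 1.6, 1.6]
opening: 15.0
```

Emit:
move_arm(
  targets=[
    [[0, 0, 0, -0.038, -0.247, 0, 1], [0, 0, 0, -0.038, -0.247, 0, 1], [0, 0, 0, -0.038, -0.247, 0, 1], [0, 0, 0, -0.038, -0.247, 0, 1], [0, 0, 0, -0.038, -0.247, 0, 1]],
  ],
)

```text
time: 22.78
position: [461.6, -41.2, 92.5]
tool_rot: [3.14, 0.089, -0.0]
contact_force: [1.1, 1.4, 2.2]
opening: 15.3
```

Emit:
move_arm(
  targets=[
    [[0, 0, 0, -0.038, -0.247, 0, 1], [0, 0, 0, -0.038, -0.247, 0, 1], [0, 0, 0, -0.038, -0.247, 0, 1], [0, 0, 0, -0.038, -0.247, 0, 1], [0, 0, 0, -0.038, -0.247, 0, 1]],
  ],
)

```text
time: 23.2
position: [459.7, -53.6, 92.5]
tool_rot: [3.14, 0.089, -0.0]
contact_force: [1.9, 1.7, 3.0]
opening: 15.5
```

Emit:
move_arm(
  targets=[
    [[0, 0, 0, -0.038, -0.247, 0, 1], [0, 0, 0, -0.02, -0.14, 0, 1], [0, 0, 0, 0, 0, 0, 1]],
  ],
)

```text
time: 23.45
position: [459.2, -57.6, 92.5]
tool_rot: [3.14, 0.089, -0.0]
contact_force: [0.4, -0.7, 1.8]
opening: 15.5
```

Run:
```python
from h import *
p,d=arm.read_camera('side');T=arm.get_obs()['position'];print(T)
print(proj('side',[T+[84.9,4.8,-40],T+[84.9,4.8,-10],[525.5,-49.1,60],[545.6,-52.1,53]]))
q,_=arm.read_camera('top');print(proj('top',[T+[84.9,4.8,-40],[525.5,-49.1,60],[545.6,-52.1,53]]))
cv2.imwrite('pics/c6.png',np.hstack([cv2.resize(p[190:250,295:355],(390,390),interpolation=cv2.INTER_CUBIC),cv2.resize(q[170:230,300:360],(390,390),interpolation=cv2.INTER_CUBIC)]))
```

```text
[459.1566499  -57.46258929  92.52657968]
[[321.23710804 223.14047007]
 [321.22440869 217.69336043]
 [315.77692223 222.08302942]
 [321.62639187 222.84392864]]
[[334.40249996 202.49564027]
 [333.51355992 207.70077795]
 [334.24059457 202.03715048]]
```

View pics/c6.png

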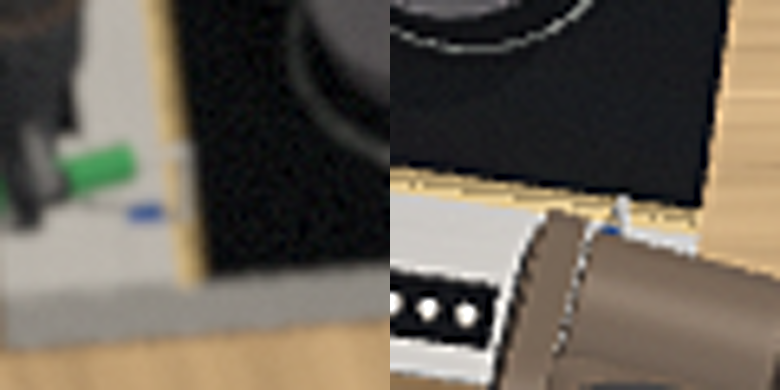

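The tip sits in the gap beside the blue mark: side pixel about (323,223), mark at (317,222). The stroke is complete, so I'm lifting out and returning to the rest.

Emit:
move_arm(
  targets=[
    [[0, 0, 0, 0, 0, 0.5, 1], [0, 0, 0, 0, 0, 1.5, 1], [0, 0, 0, 0, 0, 2.0, 1], [0, 0, 0, 0, 0, 2.0, 1], [0, 0, 0, 0.1, -1.5, 1.0, 1]],
  ],
)

```text
time: 23.97
position: [459.9, -71.0, 164.4]
tool_rot: [-3.14, -0.092, -0.0]
contact_force: [0.0, -0.5, -0.2]
opening: 15.5
```

Emit:
move_arm(
  targets=[
    [[0, 0, 0, 0.2, -3.0, 0, 1], [0, 0, 0, 0.2, -3.0, 0, 1], [0, 0, 0, 0.2, -3.0, 0, 1], [0, 0, 0, 0.2, -3.0, 0, 1], [0, 0, 0, 0.2, -3.0, 0, 1]],
  ],
)

```text
time: 24.38
position: [469.7, -223.3, 162.6]
tool_rot: [-3.14, -0.09, 0.002]
contact_force: [0.4, 0.1, -0.6]
opening: 15.2
```

Emit:
move_arm(
  targets=[
    [[0, 0, 0, 0.2, -3.0, 0, 1], [0, 0, 0, 0.2, -3.0, 0, 1], [0, 0, 0, 0.2, -2.8, 0, 1], [0, 0, 0, 0.2, -2.0, 0, 1], [0, 0, 0, 0, -1.0, 0, 1]],
  ],
)

```text
time: 24.8
position: [477.9, -342.2, 162.3]
tool_rot: [-3.14, -0.087, 0.001]
contact_force: [-0.4, 0.2, -0.8]
opening: 15.3
```

Emit:
move_arm(
  targets=[
    [[0, 0, 0, 0, 0, 0, 1], [0, 0, 0, 0, 0, 0, 1]],
  ],
)

```text
time: 24.97
position: [477.7, -339.4, 162.2]
tool_rot: [-3.139, -0.088, 0.002]
contact_force: [-0.8, -0.1, -0.2]
opening: 15.1
```

Emit:
move_arm(
  targets=[
    [[0, 0, 0, 0, 0, -1.5, 1], [0, 0, 0, 0, 0, -2.0, 1], [0, 0, 0, 0, 0, -1.5, 1], [0, 0, 0, 0, 0, 0, 1], [0, 0, 0, 0, 0, 0, 1]],
  ],
)

```text
time: 25.38
position: [478.1, -338.8, 112.5]
tool_rot: [-3.139, -0.091, 0.002]
contact_force: [0.6, -0.6, -0.2]
opening: 15.4
```

Emit:
move_arm(
  targets=[
    [[0, 0, 0, 0, 0, -1.0, 1], [0, 0, 0, 0, 0, -1.0, 1], [0, 0, 0, 0, 0, -0.8, 1], [0, 0, 0, 0, 0, 0, 1]],
  ],
)

```text
time: 25.72
position: [478.2, -340.4, 83.5]
tool_rot: [3.14, 0.089, -0.0]
contact_force: [0.2, -1.6, -0.6]
opening: 15.0
```

Emit:
move_arm(
  targets=[
    [[0, 0, 0, 0, 0, -0.6, 1], [0, 0, 0, 0, 0, -0.6, 1], [0, 0, 0, 0, 0, -0.4, 1], [0, 0, 0, 0, 0, 0, 1]],
  ],
)

```text
time: 26.05
position: [478.3, -340.8, 67.6]
tool_rot: [3.139, 0.089, 0.0]
contact_force: [2.1, -6.0, -5.7]
opening: 15.1
```

Emit:
move_arm(
  targets=[
    [[0, 0, 0, 0, 0, -0.1, 1], [0, 0, 0, 0, 0, -0.05, 1], [0, 0, 0, 0, 0, 0, 1]],
  ],
)

```text
time: 26.3
position: [478.4, -340.8, 66.7]
tool_rot: [3.139, 0.089, 0.001]
contact_force: [1.3, -5.6, -1.2]
opening: 15.0
```

Emit:
move_arm(
  targets=[
    [[0, 0, 0, 0, -0.05, 0, 1], [0, 0, 0, 0, 0, -0.1, 1], [0, 0, 0, 0, 0, 0, 1]],
  ],
)

```text
time: 26.55
position: [478.2, -340.8, 65.7]
tool_rot: [3.14, 0.089, -0.0]
contact_force: [1.2, -4.6, -2.5]
opening: 15.1
```

Emit:
move_arm(
  targets=[
    [[0, 0, 0, 0, 0, -0.05, 1], [0, 0, 0, 0, 0, 0, 1], [0, 0, 0, 0, 0, 0, 1]],
  ],
)

```text
time: 26.8
position: [478.2, -340.8, 65.5]
tool_rot: [3.14, 0.089, 0.0]
contact_force: [0.2, -4.3, -0.7]
opening: 15.1
```

Emit:
move_arm(
  targets=[
    [[0, 0, 0, 0, 0, -0.03, 1], [0, 0, 0, 0, 0, 0, 0.6], [0, 0, 0, 0, 0, 0, 0.2], [0, 0, 0, 0, 0, 0, -0.4], [0, 0, 0, 0, 0, 0, -1]],
  ],
)

```text
time: 27.22
position: [478.1, -340.3, 65.1]
tool_rot: [-3.14, -0.089, 0.001]
contact_force: [-0.1, -0.7, -1.2]
opening: 52.9
```

Emit:
move_arm(
  targets=[
    [[0, 0, 0, 0, 0, 0, -1], [0, 0, 0, 0, 0, 0, -1], [0, 0, 0, 0, 0, 0, -1], [0, 0, 0, 0, 0, 0, -1], [0, 0, 0, 0, 0, 0.5, -1]],
  ],
)

```text
time: 27.63
position: [477.9, -340.5, 69.7]
tool_rot: [-3.139, -0.089, 0.002]
contact_force: [-0.2, -0.7, -0.0]
opening: 85.4
```

Emit:
move_arm(
  targets=[
    [[0, 0, 0, 0, 0, 2.0, -1], [0, 0, 0, 0, 0, 3.0, -1], [0, 0, 0, 0, 0, 3.5, -1], [0, 0, 0, 0, 0, 3.5, -1], [0, 0, 0, 0, 0, 3.5, -1]],
  ],
)

```text
time: 28.05
position: [478.0, -340.4, 227.3]
tool_rot: [3.14, 0.089, 0.0]
contact_force: [-0.2, 0.1, -0.1]
opening: 85.4
```

Emit:
move_arm(
  targets=[
    [[0, 0, 0, -0.5, 3.5, 1.0, -1], [0, 0, 0, -0.5, 3.5, 0, -1], [0, 0, 0, -0.5, 3.5, 0, -1], [0, 0, 0, 0, 3.5, 0, -1], [0, 0, 0, 0, 2.0, 0, -1]],
  ],
)

```text
time: 28.47
position: [462.3, -177.9, 235.9]
tool_rot: [-3.14, -0.09, -0.0]
contact_force: [0.6, -0.7, 0.5]
opening: 85.5
```

Emit:
move_arm(
  targets=[
    [[0, 0, 0, 0, 0, 0, -1], [0, 0, 0, 0, 0, 0, -1], [0, 0, 0, 0, 0, 0, -1], [0, 0, 0, 0, 0, 0, -1]],
  ],
)

```text
time: 28.8
position: [463.3, -181.6, 235.3]
tool_rot: [3.14, 0.088, 0.0]
contact_force: [-0.0, 0.4, 0.1]
opening: 85.3
```

Run:
```python
from h import *
ims={}
for n in('top','side'):
    p,d=arm.read_camera(n); cv2.imwrite(f"pics/{n}9.png",p); ims[n]=p
    P=cloud(n,d);Z=P[...,2];X,Y=P[...,0],P[...,1];H,S,V=cv2.split(cv2.cvtColor(p,cv2.COLOR_BGR2HSV));vv,uu=np.mgrid[:400,:640]
    g=(np.hypot(X-480,Y+340)<110)&(abs(Y+340)<30)&(Z>86)&(Z<104)&(((H>45)&(H<85)&(S>90))|(V<50))
    q=plane(n,np.c_[uu[g],vv[g]],95)[:,:2].astype(np.float32)
    if len(q)>9:print(n,'handle',len(q),np.median(Z[g]),cv2.minAreaRect(q))
    k=(np.hypot(X-453,Y-319)<60)&(Z>112)&(Z<130)&((H<10)|(H>170))&(S>110)
    if k.sum()>9:print('lid',plane(n,np.c_[uu[k],vv[k]],120).mean(0),np.median(Z[k]))
s,t=ims['side'],ims['top']
a=cv2.resize(s[260:340,280:380],(500,400));b=cv2.resize(t[180:260,390:440],(250,400))
cv2.imwrite('pics/c9.png',np.hstack([a,b]));cv2.imwrite('pics/full9.png',np.vstack([s[60:260,150:550],t[80:280,80:480]]))
print(arm.get_obs()['position'],arm.get_obs()['contact_force'])
```

```text
top handle 32 93.23428422390998 ((524.5746459960938, -336.75787353515625), (24.74932098388672, 14.665839195251465), 6.421085357666016)
lid [450.00079932 319.09844747 120.        ] 119.48986989362652
side handle 167 92.75039819737549 ((480.33624267578125, -348.5304260253906), (116.11451721191406, 19.36349868774414), 3.9507896900177)
[ 463.19762145 -181.57304423  235.1085243 ] [ 0.0054655  -0.74213131  0.53133913]
```

View pics/c9.png

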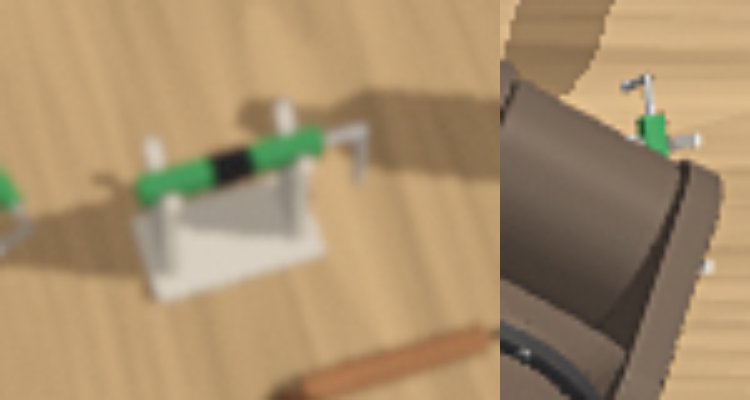

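View pics/full9.png

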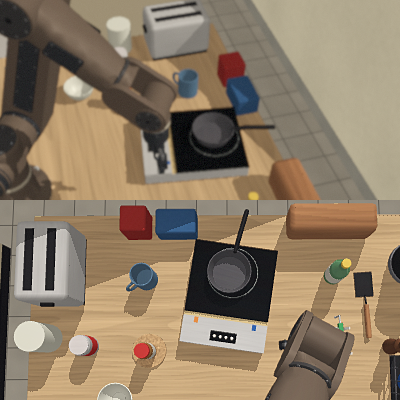

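The cleaner lies in both slots: the side-view fit matches the original to about 1.5 mm, with the same angle and height. The jar stands on the trivet, with its lid at (450,319) and its top at z = 119.5 mm. Everything else in view is where it was.

```bash
python3 -c "
from plant import arm
print(arm.hand_in())"
```

```text
the job is handed in; nothing more can be done
None
```

The job is done and handed in at about 29 s of the 72 s allowed. No verdict was reported.

- **Jar:** I lifted it off the gap and set it upright on the trivet. The last look put the lid at (450, 319) mm and 119.5 mm high, against a trivet centre of about (453, 319), so it is well inside the edge.
- **Stroke:** I felt both gap walls lightly to find the centre line and lowered the tip until it touched the floor. I then drew it about 204 mm from orange to blue in one pass at 3 cm/s. Force on the floor stayed around 1.5–3 N (4 N when first pressed). A picture at the end showed the tip beside the blue mark. It may have started and ended a few millimetres outside the marks.
- **Cleaner:** It is back in both slots. The side view shows the same angle and height as at first, with position within about 1.5 mm. It brushed a slot wall with about 6 N on the way in.

**Checks that disagreed or fell short:**
- The two cameras differed by about 3–6 mm in x. I mostly used the top view, and the wall touches confirmed it.
- In the final top view the arm hid most of the handle, so the cleaner's position rests on the side view.
- The arm also hid part of the scene at the end, but everything I could see stood where it was.

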